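# Stand the utensil tin heavy end down

## Task

The utensil tin lies on its side and its contents have settled at one end, unseen. Lift it clear of the counter by its swing handle to see which end dips, then stand it upright, heavy end down, wholly on the wooden board and let go. The tin is thin sheet metal: grip it lightly, set it down gently, and leave the jar, mug and spoon where they are.

Things in the scene. Friction and masses are not known exactly. Their poses are not given: they have to be found in the camera images.
- tin: closed sheet-metal utensil tin, a square bar 190 long x 48 wide x 48 high as it lies, the two ends alike, slippery sides (friction about 0.4); 0.7 to 0.83 kg in all. Origin: centre of the underside as it lies; x along its length, z out of the face that carries the swing handle. Centre of mass 27 to 32 mm from the middle towards one end (+x or -x, differs from run to run)
- tin_mid (a point): centre of the tin (24 mm above the origin along the tin's z), axes as the tin's. Held lightly (20 to 30 N) across its sides close to one end, it turns between the finger pads as that end is raised, the other end hanging down; a grip over 70 N dents it
- tin_end_p (a point): centre of the tin's end face at its +x end
- tin_end_m (a point): centre of the tin's end face at its -x end
- bail_bar (a point): middle of the swing handle's wooden grip bar: a round bar 12 in diameter, 44 long along the tin's y (33 free between its two arms), 40 above the tin's top face (bar centre) when the handle stands straight; x and z turn with the handle, z pointing from hinge to bar
- bail (a joint): angle of the swing handle about the tin's y axis: 0 = straight out of the tin's top face, positive = leaning to the tin's +x end, stops at -0.4 and +0.4. The hinge lies over the tin's middle, 4 mm above its top face, the bar 36 mm from it. It turns easily but stays where it is left. With the handle held upright in the air the tin turns to a stop, its heavy end low
- board: square wooden board fixed on the counter, 150 x 150, 20 thick; origin at the centre of its underside, axes along its sides, z up
- jar: glass spice jar with a brass lid, 60 diameter, 100 high, loose bystander; origin at the centre of its foot
- mug: white ceramic mug, 80 diameter, 85 high, loose bystander; origin at the centre of its foot
- spoon: steel serving spoon lying flat, 200 long, loose bystander; x along its length

How it is judged:
By the outcome, as a careful person would: the job done as asked, in the order asked, and still so for the second after the job is handed in, with the robot touching nothing.
It also fails if it takes over 72 s, if anything falls off the work surface, if the arm or the gripper's body presses on something with over 40 N, if the wrist force passes 120 N, or if a joint passes its speed limit or range.

## Robot

A 6-joint arm with a two-finger parallel gripper is mounted at the origin on the work surface. World frame = base frame: x ahead of the robot, y to its left, z up, the work surface at z = 0. Lengths are in mm, angles in degrees, forces in N, time in s.
With the tool pointing down it reaches from about 350 to 850 mm from the base axis. Payload 8.1 kg.
Tool frame: the origin (TCP) lies midway between the tips of the shut fingers; the grasp point (between the pads) lies 19 mm behind it; z points along the fingers, y is the line along which they close (so a half turn about z gives the same grasp; the last joint's range is limited). The gripper opens to 85 mm and grips with 20 to 120 N. Pads are 22 mm wide; open, the fingers measure 114 mm over their backs; the gripper's body (76 mm by 85 mm) begins 54 mm behind the grasp point. The pads swing forward as they close: fully open they stand 13 mm farther back than shut.
Start: joints at [-78.977, 7.471, 85.268, -0, 87.261, -4.893], TCP at [164.565, -576.995, 231.292] pointing down, gripper open.
Joint ranges: [-169.43, 169.43], [-51.17, 129.36], [1.28, 143.12], [-76.62, 256.62], [0, 156.53], [-152.29, 152.29]. Speed limits (degrees/s): [136.94, 136.94, 159.86, 180, 180, 180].

## Interface

Orientations are given as [roll, pitch, yaw] about the fixed x, y, z axes, in that order (R = Rz(yaw) Ry(pitch) Rx(roll)).
In Python, from bench import r gives the robot as it stands.
- The arm moves only by the shell command python3 steer.py 'ROWS' [FORCE]. ROWS is rows parted by semicolons, their numbers by spaces, 1 to 8 of them, each of 7 numbers: a rotation vector rx, ry, rz in degrees, then dx, dy, dz in mm, then the finger opening in mm; each row is the pose to reach, as a shift and turn from the pose commanded when the command began, along the tool's axes at that moment; what a row does not reach only later rows make up. A row lasts 1/8 s, in which the tool goes at most 62.5 mm and 10.7 degrees, less where a joint would pass 70% of its speed; a pose out of reach is approached as far as the arm can. The fingers move at their own pace and stop on an object; FORCE is the grip in N (left out, the last holds). Time passes only in rows, so rows that do not move let the fingers close. It prints the time, the measured TCP pose, the force, the opening and the grip force at its end.
- r.sense(): the state, without advancing time (a new reading comes with each control period).
- r.snapshot(name): name is "side" or "top" or "wrist"; returns a dict with "pixels" (400x640x3 uint8, blue, green, red), "fx", "fy", "cx", "cy" (pixels), "pose" (4x4, takes a point from camera to world coordinates). Camera axes: x right, y up, looking along -z (the intrinsics and any distortion apply to the point x, -y, -z); pixel columns grow to the right and rows downward; lengths in mm; the calibration is good to about 2 mm. A picture is of the moment at which its call begins. There is no depth.
- r.hand_in(): hands the job in; it is judged then, once.
The state is a dict: "time": time; "joint_pos": joint angles; "qd": joint speeds; "joint_efforts": joint torques, N m; "tool_pos": TCP position; "tcp_rot": TCP orientation; "ft_force": force on the tool from outside, world axes, zero at the start; "wrist_torque": the same for the moment, N m; "finger_gap": finger opening in mm; "grip_force": force on a finger pad.
Only numpy, scipy, OpenCV 4.12 (cv2) and the standard library are available. Lean on these libraries where they do the work, as an engineer would, in place of code of your own. Each camera call takes 0.05 s, during which the arm holds its last target. There are 200 camera calls.

## Working session

There is one attempt and no reset: what is moved stays moved. The work goes in short steps, Python scripts to look and compute and a shell command to move; the robot and the scene stay as the last step left them, time stands still between calls to the robot, and variables do not carry over. Pictures are saved under pics/ and viewed, at most 10 in all, crops included, and the job is handed in when it is done.

```bash
ls; mkdir -p pics
python3 - <<'E'
from bench import r
import cv2,numpy as np
a=[]
for n in("side","top"):
    s=r.snapshot(n);cv2.imwrite(f"pics/{n}0.png",s["pixels"]);a.append(s["pixels"]);print(n,s["fx"],s["fy"],s["cx"],s["cy"],np.round(s["pose"],3).tolist(),[k for k in s])
E
```

```text
bench.py
pics
steer.py
side 447.438745068399 447.438745068399 323.94987281333044 200.20370471930357 [[1.0, 0.006, -0.024, 572.249], [-0.02, 0.738, -0.674, -638.554], [0.014, 0.675, 0.738, 791.293], [0.0, 0.0, 0.0, 1.0]] ['pixels', 'fx', 'fy', 'cx', 'cy', 'pose']
top 372.2487831806021 372.2487831806021 318.1942822761714 198.83026877121767 [[0.001, 0.988, -0.153, 457.874], [-1.0, -0.001, -0.019, -9.629], [-0.019, 0.153, 0.988, 946.733], [0.0, 0.0, 0.0, 1.0]] ['pixels', 'fx', 'fy', 'cx', 'cy', 'pose']
```

View pics/side0.png

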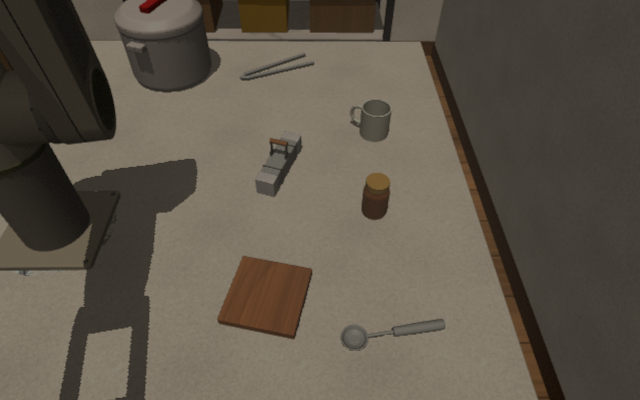

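View pics/top0.png

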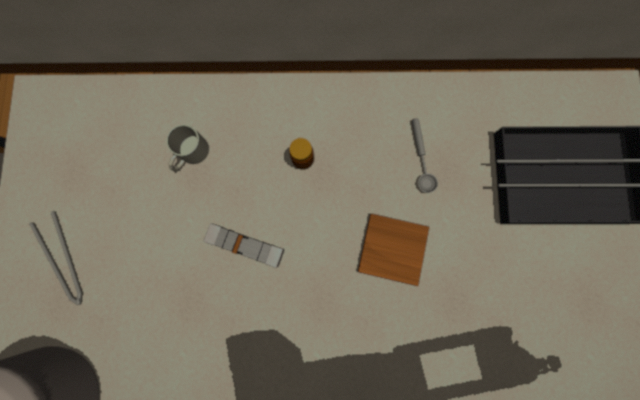

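The side view shows the tin near (280,163) with its brown bar at (279,142), the board at (267,295), the jar at (376,196), the mug at (374,120) and the spoon at (395,333). In the top view the tin is at (244,245), the bar at (238,243) and the board at (394,249).

```bash
cat > h.py <<'E'
from bench import r
import cv2,numpy as np
def ray(s,p):
    P=np.array(s["pose"]);d=P[:3,:3]@[(p[0]-s["cx"])/s["fx"],-(p[1]-s["cy"])/s["fy"],-1]
    return P[:3,3],d/np.linalg.norm(d)
def plane(s,p,z):
    o,d=ray(s,p);return o+d*(z-o[2])/d[2]
def tri(s1,p1,s2,p2):
    (a,d),(b,e)=ray(s1,p1),ray(s2,p2)
    t=np.linalg.lstsq(np.c_[d,-e],b-a,rcond=None)[0]
    x,y=a+d*t[0],b+e*t[1];return (x+y)/2,np.linalg.norm(x-y)
def blobs(s,lo,hi,roi,amin=15):
    x0,y0,x1,y1=roi;h=cv2.cvtColor(s["pixels"],cv2.COLOR_BGR2HSV)
    m=np.zeros(h.shape[:2],np.uint8);m[y0:y1,x0:x1]=cv2.inRange(h,lo,hi)[y0:y1,x0:x1]
    c,_=cv2.findContours(m,cv2.RETR_EXTERNAL,cv2.CHAIN_APPROX_NONE)
    return sorted([k for k in c if cv2.contourArea(k)>=amin],key=cv2.contourArea,reverse=True),m
E
python3 - <<'E'
from h import *
S=r.snapshot("side");T=r.snapshot("top")
def show(s,roi,k):
    x0,y0,x1,y1=roi;return cv2.resize(s["pixels"][y0:y1,x0:x1],None,fx=k,fy=k,interpolation=cv2.INTER_CUBIC)
a=show(S,(240,120,320,200),5);b=show(T,(195,205,295,285),5)
b=b[:, :];cv2.imwrite("pics/c0.png",cv2.convertScaleAbs(np.hstack([a[:400,:300],b]),alpha=1.5))
br=((0,110,40),(20,255,255))
for n,s,bar,bd in(("S",S,(260,130,300,160),(200,240,330,350)),("T",T,(225,225,255,260),(340,200,440,300))):
    for roi in(bar,bd):
        c,m=blobs(s,*br,roi,8)
        for k in c[:2]:
            print(n,cv2.contourArea(k),np.round(cv2.minAreaRect(k),1) if 0 else cv2.minAreaRect(k), cv2.approxPolyDP(k,5,True)[:,0].tolist())
E
```

```text
S 47.5 ((278.0950622558594, 141.55609130859375), (16.902013778686523, 3.841366767883301), 12.094757080078125) [[270, 139], [286, 145]]
S 5187.5 ((264.39599609375, 295.4991760253906), (82.07119750976562, 71.62873840332031), 11.768290519714355) [[243, 256], [219, 322], [293, 337], [311, 270]]
T 69.5 ((237.0, 243.49998474121094), (5.375871181488037, 18.657434463500977), 18.434946060180664) [[241, 235], [233, 252]]
T 3568.0 ((393.5882568359375, 249.35293579101562), (62.25904846191406, 60.30667495727539), 12.528807640075684) [[370, 214], [358, 271], [417, 285], [428, 227]]
```

View pics/c0.png

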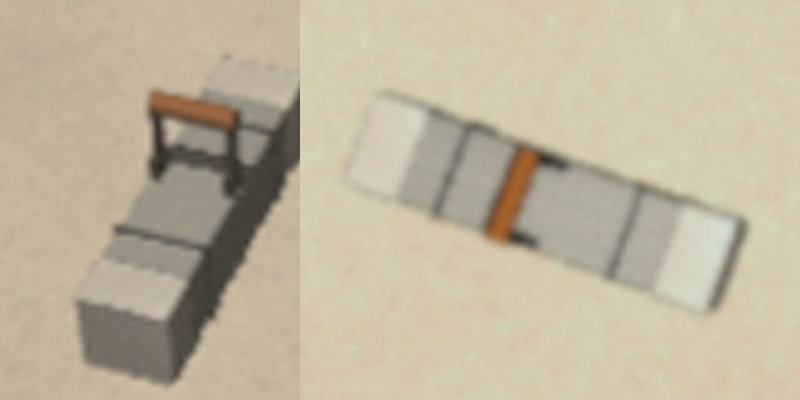

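The crop shows the tin's top-face corners in both views. Near end: side (255.6,180) and (274.4,184), top (273,266.6) and (281,247.4). Far end: side (284.4,131.4), top (204,242) and (211,223.4). The handle leans towards the far end.

```bash
python3 - <<'E'
from h import *
S=r.snapshot("side");T=r.snapshot("top")
f=lambda a,b:tri(S,a,T,b)
R=lambda x:(np.round(x[0],1),round(x[1],1))
print("bar",R(f((278,141.9),(237.3,243.6))))
for a,b in(((270,139.5),(241.3,235)),((286.2,143.7),(233,252.5)),):print("barends?",R(f(a,b)))
N1=f((255.6,180),(273,266.6));N2=f((274.4,184),(281,247.4));F1=f((284.4,131.4),(204,242))
print("near",R(N1),R(N2),"far",R(F1))
c=[plane(T,p,48) for p in((273,266.6),(281,247.4),(211,223.4),(204,242))]
print("top plane48",np.round(c,1).tolist(),np.round(np.mean(c,0),1))
B=[((243,257),(370,214)),((220,322),(358,271)),((293,335),(417,284)),((311,270),(428,227))]
Sb=B  # pair by world pos
sc=[plane(S,a,20) for a,_ in B];tc=[plane(T,b,20) for _,b in B]
print(np.round(sc,1).tolist(),np.round(tc,1).tolist())
for a in B:
    x=plane(S,a[0],20);j=min(B,key=lambda q:np.linalg.norm(plane(T,q[1],20)-x));print("board",R(f(a[0],j[1])))
for n,p in(("jar",(301,147)),):print(n,plane(T,p,100))
print("mug",plane(T,(184,139),85))
print("spoon",plane(T,(427,183),5),plane(T,(415,120),5))
print(r.sense()["tcp_rot"])
E
python3 steer.py '0 0 0 15 -20 -5 85;0 0 0 45 -56 -20 85;0 0 0 80 -100 -29 85;0 0 0 115 -145 -29 85;0 0 0 150 -190 -29 85;0 0 0 187 -235 -29 85;0 0 0 224 -280 -29 85;0 0 0 260 -325 -29 85' && python3 steer.py '0 0 4 37 -45 0 85;0 0 9 74 -90 0 85;0 0 15 111 -135 0 85;0 0 20 148 -181 0 85;0 0 25 185 -228 0 85;0 0 30 222 -275 0 85;0 0 34 250 -312 0 85;0 0 34.8 261 -326 0 85'
python3 - <<'E'
from h import *
w=r.snapshot("wrist");s=r.sense();print(s["time"],s["tool_pos"],s["tcp_rot"],s["ft_force"])
cv2.imwrite("pics/w0.png",cv2.convertScaleAbs(w["pixels"],alpha=1.3));np.save("w0.npy",w,allow_pickle=True)
print(np.round(w["pose"],3).tolist(),w["fx"])
E
```

```text
time: 1.3
tool_pos: [325.9, -191.5, 260.5]
tcp_rot: [180.0, -0.0, 15.9]
ft_force: [0.2, -0.1, 0.3]
finger_gap: 85.3
grip_force: 0.0
time: 2.3
tool_pos: [487.2, 194.5, 259.9]
tcp_rot: [-180.0, 0.0, -18.8]
ft_force: [-0.5, -0.4, 0.8]
finger_gap: 84.8
grip_force: 0.0
2.35 [487.46661043 195.18104495 259.82146411] [-1.79953394e+02  3.96155587e-02 -1.88109565e+01] [-2.73223016  0.29467682  0.31239603]
[[-0.323, 0.904, 0.28, 557.638], [-0.946, -0.309, -0.095, 169.526], [0.0, -0.295, 0.955, 403.938], [0.0, 0.0, 0.0, 1.0]] 280.6848930577884
```

View pics/w0.png

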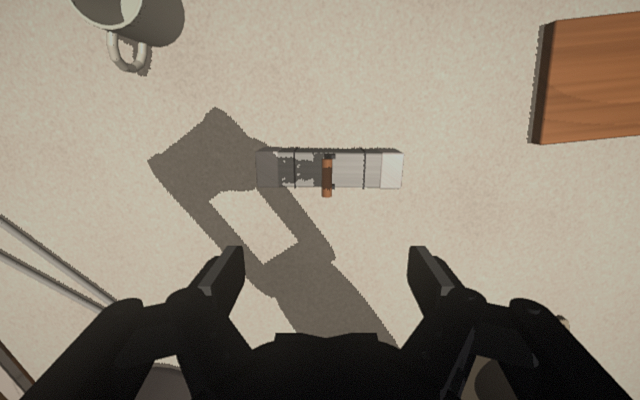

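The wrist view shows the tin level in the frame from (257,150) to (403,188), with the bar at about (327,177) and the board at the upper right.

```bash
cat >> h.py <<'E'
def tri_n(obs):
    A=np.zeros((3,3));b=np.zeros(3)
    for s,p in obs:
        o,d=ray(s,p);M=np.eye(3)-np.outer(d,d);A+=M;b+=M@o
    x=np.linalg.solve(A,b);return x,[round(float(np.linalg.norm((np.eye(3)-np.outer(ray(s,p)[1],ray(s,p)[1]))@(x-s["pose"][:3,3]))),1) for s,p in obs]
E
python3 - <<'E'
from h import *
W=np.load("w0.npy",allow_pickle=True).item();S=r.snapshot("side");T=r.snapshot("top")
for s in(W,S,T):s["pose"]=np.array(s["pose"])
k=blobs(W,(0,100,40),(20,255,255),(310,140,345,210),8)[0][0];m=cv2.minAreaRect(k);print(m)
p=m[0]
print(tri_n([(W,p),(T,(237.3,243.6))]),tri_n([(W,p),(S,(278,141.9))]),tri_n([(W,p),(S,(278,141.9)),(T,(237.3,243.6))]))
# tin outline in wrist: corners of top face's lower edge
h=cv2.cvtColor(W["pixels"],cv2.COLOR_BGR2HSV);print(h[170,250:262,1],h[170,262],h[170,398:410,1],h[160:196,390,1],h[180:196,350,1],h[160,395:410].tolist())
kb=blobs(W,(0,110,40),(20,255,255),(520,0,640,160),50)[0][0];print(cv2.approxPolyDP(kb,4,True)[:,0].tolist())
E
```

```text
((326.5, 177.5), (37.0, 9.0), 90.0)
(array([486.83889935, 192.48411359,  90.54201453]), [0.3, 0.3]) (array([487.63502017, 192.59462294,  90.67894829]), [0.9, 0.9]) (array([487.40269338, 192.49238653,  90.56729773]), [0.7, 1.1, 0.5])
[49 46 48 49 48 48 37 36 38 36 32 35] [16 35 81] [15 13 13 23 31 35 34 34 34 32 37 41] [15 15 15 17 15 18 17 15 18 22 18 20 20 20 20 22 25 25 23 22 22 20 24 25
 23 22 22 27 33 39 37 39 37 37 37 39] [27 26 26 27 27 25 27 35 41 40 37 34 30 35 37 39] [[30, 15, 152], [33, 15, 153], [33, 15, 153], [35, 18, 154], [33, 15, 153], [35, 10, 153], [42, 8, 155], [27, 17, 152], [19, 29, 139], [21, 34, 149], [21, 35, 151], [19, 37, 151], [19, 41, 151], [20, 39, 151], [20, 37, 151]]
[[639, 11], [552, 24], [547, 43], [551, 46], [542, 53], [550, 56], [542, 55], [546, 61], [541, 61], [543, 82], [538, 87], [545, 93], [537, 95], [536, 104], [542, 103], [542, 110], [536, 110], [542, 114], [539, 143], [639, 134]]
```

```bash
python3 steer.py '0 0 0 0.5 2.7 15 85;0 0 0 0.5 2.7 45 85;0 0 0 0.5 2.7 80 85;0 0 0 0.5 2.7 115 85;0 0 0 0.5 2.7 150 85;0 0 0 0.5 2.7 175 85;0 0 0 0.5 2.7 188 85;0 0 0 0.5 2.7 190 85'
python3 - <<'E'
from h import *
w=r.snapshot("wrist");s=r.sense();print(s["time"],s["tool_pos"],s["tcp_rot"],s["ft_force"])
cv2.imwrite("pics/w1.png",cv2.convertScaleAbs(w["pixels"],alpha=1.4))
E
```

```text
time: 3.45
tool_pos: [485.9, 188.3, 69.4]
tcp_rot: [179.9, 0.1, -18.9]
ft_force: [-0.1, -0.1, 0.0]
finger_gap: 85.0
grip_force: 0.0
3.5 [486.59205002 188.66070332  70.19667647] [ 1.79991550e+02  6.19649963e-03 -1.89196491e+01] [-0.13459993 -0.80565125 -0.09808053]
```

View pics/w1.png

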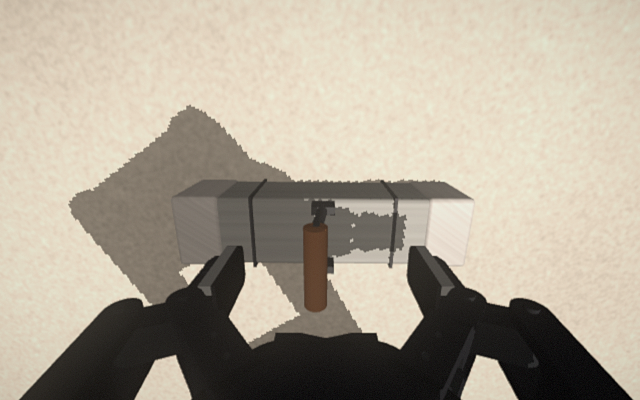

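The wrist view shows the finger tips at columns 243 and 408 (centre 325.5) and the bar at 315.5, so I shift about 4 mm along -y of the tool, close on the bar and lift.

```bash
python3 steer.py '0 0 0 0 -2 0 85;0 0 0 0 -4.2 0 60;0 0 0 0 -4.2 0 30;0 0 0 0 -4.2 0 5;0 0 0 0 -4.2 0 5;0 0 0 0 -4.2 0 5;0 0 0 0 -4.2 0 5;0 0 0 0 -4.2 0 5' 35 && python3 steer.py '0 0 0 0 0 0 5;0 0 0 0 0 0 5;0 0 0 0 0 0 5;0 0 0 0 0 0 5' && python3 -c "
from bench import r
s=r.sense();print(s['finger_gap'],s['grip_force'],s['ft_force'],s['tool_pos'])"
```

```text
time: 4.5
tool_pos: [488.1, 193.2, 70.4]
tcp_rot: [-180.0, -0.0, -18.9]
ft_force: [-1.4, -0.5, 1.4]
finger_gap: 10.3
grip_force: 34.1
time: 5.0
tool_pos: [488.1, 193.2, 70.4]
tcp_rot: [-180.0, -0.0, -18.9]
ft_force: [-0.9, -0.4, 4.0]
finger_gap: 10.9
grip_force: 34.2
10.87334357934545 34.17036831378937 [-0.93149451 -0.37393676  3.96146498] [488.0598004  193.20468694  70.37625142]
```

```bash
python3 steer.py '0 0 0 0 0 -2 5;0 0 0 0 0 -6 5;0 0 0 0 0 -12 5;0 0 0 0 0 -20 5;0 0 0 0 0 -30 5;0 0 0 0 0 -42 5;0 0 0 0 0 -52 5;0 0 0 0 0 -60 5' && python3 steer.py '0 0 0 0 0 -8 5;0 0 0 0 0 -18 5;0 0 0 0 0 -26 5;0 0 0 0 0 -30 5;0 0 0 0 0 -30 5;0 0 0 0 0 -30 5;0 0 0 0 0 -30 5;0 0 0 0 0 -30 5'
python3 - <<'E'
from h import *
s=r.sense();print(s["time"],s["ft_force"],s["wrist_torque"],s["finger_gap"],s["grip_force"])
S=r.snapshot("side")["pixels"];w=r.snapshot("wrist")["pixels"]
a=cv2.resize(S[80:230,190:390],(800,600),interpolation=cv2.INTER_CUBIC)
cv2.imwrite("pics/s1.png",cv2.convertScaleAbs(np.hstack([a[:,100:500],cv2.resize(w[100:400,120:520],(400,300)).repeat(2,0)]),alpha=1.4))
E
```

```text
time: 6.0
tool_pos: [488.3, 193.3, 131.3]
tcp_rot: [-180.0, -0.0, -18.9]
ft_force: [0.2, -0.5, -7.6]
finger_gap: 10.9
grip_force: 34.1
time: 7.0
tool_pos: [487.9, 193.1, 160.0]
tcp_rot: [180.0, 0.0, -18.9]
ft_force: [-0.3, 0.1, -7.7]
finger_gap: 10.5
grip_force: 34.1
7.0 [-0.33502014  0.12635209 -7.73734989] [ 0.12001276 -0.01981091  0.02577191] 10.456844355926265 34.129250049591064
```

View pics/s1.png

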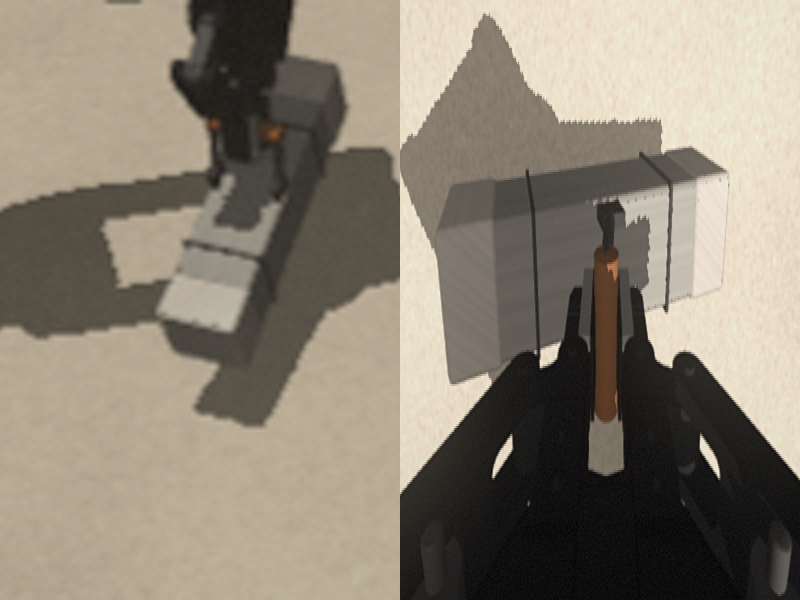

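In the wrist crop the far (+y) end at the left has come nearer the camera, and the near (-y) end at the right, around (700,220), is smaller and lower. The side crop likewise shows the near end dipping, so the heavy end is the -y one. I lower it gently where it was.

```bash
python3 steer.py '0 0 0 0 0 5 5;0 0 0 0 0 12 5;0 0 0 0 0 20 5;0 0 0 0 0 27 5;0 0 0 0 0 32 5;0 0 0 0 0 36 5;0 0 0 0 0 39 5;0 0 0 0 0 42 5' && python3 steer.py '0 0 0 0 0 3 5;0 0 0 0 0 6 5;0 0 0 0 0 9 5;0 0 0 0 0 12 5;0 0 0 0 0 15 5;0 0 0 0 0 18 5;0 0 0 0 0 21 5;0 0 0 0 0 24 5' && python3 steer.py '0 0 0 0 0 3 5;0 0 0 0 0 6 5;0 0 0 0 0 9 5;0 0 0 0 0 12 5;0 0 0 0 0 15 5;0 0 0 0 0 18 5;0 0 0 0 0 21 5;0 0 0 0 0 23 5'
```

```text
time: 8.1
tool_pos: [488.2, 193.2, 118.3]
tcp_rot: [-180.0, -0.0, -18.9]
ft_force: [-0.3, 0.1, -8.2]
finger_gap: 10.5
grip_force: 34.1
time: 9.1
tool_pos: [488.7, 193.6, 94.9]
tcp_rot: [-179.9, -0.1, -18.9]
ft_force: [0.4, 2.6, -4.4]
finger_gap: 10.7
grip_force: 34.5
time: 10.1
tool_pos: [487.9, 193.2, 71.0]
tcp_rot: [180.0, 0.0, -18.9]
ft_force: [0.4, 0.8, -5.3]
finger_gap: 10.6
grip_force: 34.5
```

```bash
python3 steer.py '0 0 0 0 0 0.5 5;0 0 0 0 0 1 5;0 0 0 0 0 1 5;0 0 0 0 0 1 5'; python3 steer.py '0 0 0 0 0 0.5 5;0 0 0 0 0 1 5;0 0 0 0 0 1 5;0 0 0 0 0 1 5'
```

```text
time: 10.6
tool_pos: [488.1, 193.2, 70.5]
tcp_rot: [-180.0, -0.0, -18.9]
ft_force: [-1.7, 1.3, -2.2]
finger_gap: 10.5
grip_force: 34.7
time: 11.1
tool_pos: [488.6, 193.5, 70.4]
tcp_rot: [-179.9, -0.1, -18.9]
ft_force: [-3.9, 1.2, 6.6]
finger_gap: 10.8
grip_force: 35.5
```

```bash
python3 steer.py '0 0 0 0 0 -0.5 40;0 0 0 0 0 -0.5 40;0 0 0 0 0 -0.5 40;0 0 0 0 0 -0.5 40;0 0 0 0 0 -10 85;0 0 0 0 0 -40 85;0 0 0 0 0 -80 85;0 0 0 0 0 -120 85' && python3 steer.py '0 0 0 0 0 -40 85;0 0 0 0 0 -70 85;0 0 0 0 0 -70 85;0 0 0 0 0 -70 85'
python3 - <<'E'
from h import *
s=r.sense();print(s["time"],s["tool_pos"],s["tcp_rot"])
W=r.snapshot("wrist");T=r.snapshot("top");np.save("w2.npy",W,allow_pickle=True)
cv2.imwrite("pics/w2.png",cv2.convertScaleAbs(np.vstack([cv2.resize(W["pixels"][100:250,180:480],(800,400)),cv2.resize(T["pixels"][205:285,180:340],(400,200)).repeat(2,1)]),alpha=1.4))
E
```

```text
time: 12.1
tool_pos: [487.9, 193.1, 191.1]
tcp_rot: [-180.0, -0.0, -18.9]
ft_force: [-0.2, 0.5, -0.6]
finger_gap: 84.6
grip_force: 0.0
time: 12.6
tool_pos: [487.7, 193.1, 258.8]
tcp_rot: [180.0, 0.0, -18.9]
ft_force: [-0.1, 0.3, -0.2]
finger_gap: 84.6
grip_force: 0.0
12.6 [487.74385866 193.07882261 258.78477768] [ 1.79981453e+02  2.60793514e-02 -1.88840501e+01]
```

View pics/w2.png

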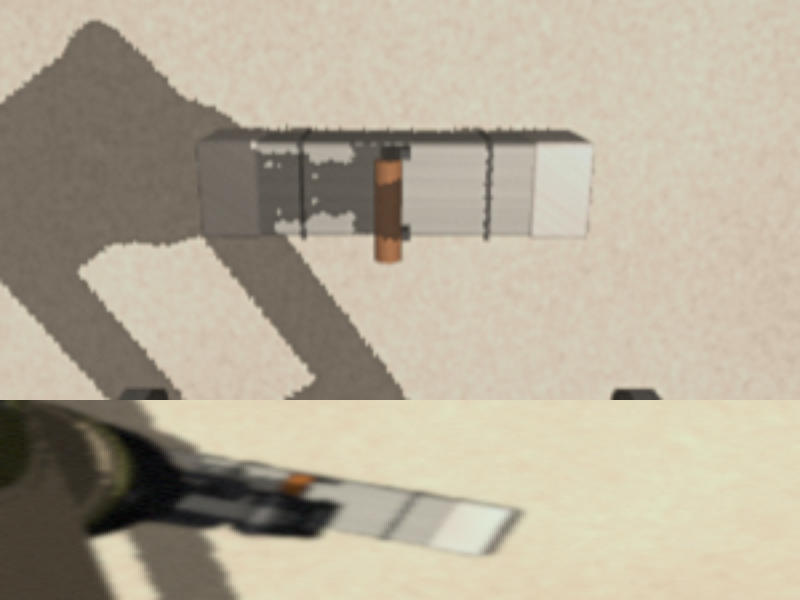

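The wrist crop shows the tin flat again with its top-face corners at crop (200,141), (590,143), (590,236) and (203,237), and the bar at (388,205).

Run:
```python
from h import *
W=np.load("w2.npy",allow_pickle=True).item()
c=[(200,141),(590,143),(590,236),(203,237)]
px=[(180+u*.375,100+v*.375) for u,v in c]
P=np.array([plane(W,p,48) for p in px]);print(np.round(P,1).tolist(),P.mean(0))
a=(P[0]+P[3])/2;b=(P[1]+P[2])/2;d=a-b;L=np.linalg.norm(d);d/=L;print("len",L,"wid",np.linalg.norm(P[0]-P[3]),np.linalg.norm(P[1]-P[2]),"yaw",np.degrees(np.arctan2(d[1],d[0])),"light end",a,"heavy",b)
g=P.mean(0)+d*77;print("grasp",g)
s=r.sense();t=s["tool_pos"];y=np.radians(-18.9)
D=g[:2]-t[:2];X=np.array([np.cos(y),np.sin(y)]);Y=np.array([np.sin(y),-np.cos(y)]);print("shift tool",D@X,D@Y)
```

```text
[[537.3, 269.4, 48.0], [476.5, 94.9, 48.0], [432.0, 106.3, 48.0], [493.3, 286.6, 48.0]] [484.80637853 189.30243484  48.        ]
len 187.6422826857536 wid 47.25646254140758 45.91131639164581 yaw 71.00178745148008 light end [515.34878689 278.01301964  48.        ] heavy [454.26397018 100.59185005  48.        ]
grasp [509.87285512 262.1081472   48.        ]
shift tool -1.0049853501042882 -72.73481814004718
```

```bash
python3 steer.py '0 0 -10 0 -10 0 85;0 0 -20 0 -20 0 85;0 0 -30 -1 -30 0 85;0 0 -40 -1 -40 0 85;0 0 -50 -1 -50 0 85;0 0 -60 -1 -60 0 85;0 0 -70 -1 -68 0 85;0 0 -80 -1 -72.7 0 85' && python3 steer.py '0 0 -5 0 0 10 85;0 0 -9.9 0 0 40 85;0 0 -9.9 0 0 75 85;0 0 -9.9 0 0 105 85;0 0 -9.9 0 0 130 85;0 0 -9.9 0 0 148 85;0 0 -9.9 0 0 150 85;0 0 -9.9 0 0 150 85'
python3 - <<'E'
from h import *
s=r.sense();print(s["time"],s["tool_pos"],s["tcp_rot"])
W=r.snapshot("wrist");np.save("w3.npy",W,allow_pickle=True)
cv2.imwrite("pics/w3.png",cv2.convertScaleAbs(W["pixels"],alpha=1.4))
E
```

```text
time: 13.7
tool_pos: [510.0, 262.4, 257.5]
tcp_rot: [-179.9, 0.1, 61.5]
ft_force: [0.7, -0.0, 0.0]
finger_gap: 85.1
grip_force: 0.0
time: 14.7
tool_pos: [511.0, 262.4, 109.9]
tcp_rot: [180.0, -0.0, 71.0]
ft_force: [-0.5, 0.1, 0.4]
finger_gap: 84.8
grip_force: 0.0
14.7 [510.9594436  262.43180973 109.87357425] [ 1.79972159e+02 -2.37401865e-02  7.10171937e+01]
```

View pics/w3.png

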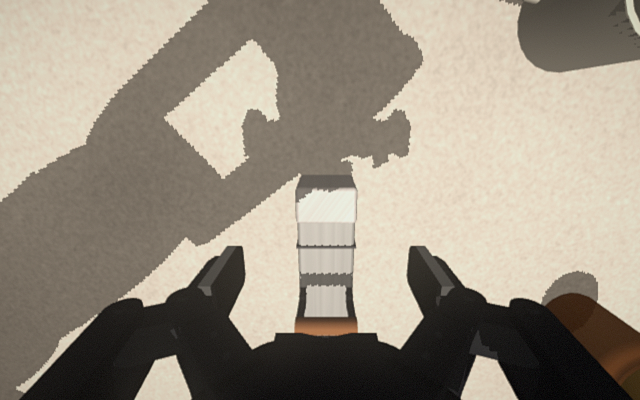

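The wrist view shows the tin's light end centred between the fingers: tin columns 297–356, end edge at row 189, finger tips at 243 and 408.

```bash
python3 - <<'E'
from h import *
A=np.load("w2.npy",allow_pickle=True).item();B=np.load("w3.npy",allow_pickle=True).item()
for a,b in(((256.1,188.9),(297.5,189)),((255,152.9),(356,189))):print(tri(A,a,B,b))
E
python3 steer.py '0 0 0 0 0 12 85;0 0 0 0 0 35 85;0 0 0 0 0 60 85;0 0 0 0 0 80 85;0 0 0 0 0 95 85;0 0 0 0 0 103 85;0 0 0 0 0 105 85;0 0 0 0 0 105 85' && python3 steer.py '0 0 0 0 0 0 65;0 0 0 0 0 0 55;0 0 0 0 0 0 50;0 0 0 0 0 0 45;0 0 0 0 0 0 40;0 0 0 0 0 0 40;0 0 0 0 0 0 40;0 0 0 0 0 0 40' 25
```

```text
(array([494.84684369, 285.72567848,  50.61554376]), np.float64(2.050188104978471))
(array([537.38743166, 269.99035427,  46.0365174 ]), np.float64(0.3666176149244571))
time: 15.75
tool_pos: [511.1, 262.5, 4.9]
tcp_rot: [180.0, -0.0, 71.0]
ft_force: [-0.2, 0.6, -0.2]
finger_gap: 85.1
grip_force: 0.0
time: 16.75
tool_pos: [510.8, 262.4, 4.6]
tcp_rot: [180.0, -0.0, 71.0]
ft_force: [-1.1, -0.5, 5.8]
finger_gap: 47.9
grip_force: 27.2
```

```bash
python3 steer.py '0 0 0 -1 0 -15 40;0 0 0 -3 0 -30 40;0 0 0 -6 0 -44 40;0 0 0 -10 0 -59 40;0 0 0 -16 0 -73 40;0 0 0 -23 0 -86 40;0 0 0 -31 0 -99 40;0 0 0 -40 0 -110 40' && python3 steer.py '0 0 0 -8 0 -9 40;0 0 0 -16 0 -18 40;0 0 0 -24 0 -27 40;0 0 0 -30 0 -38 40;0 0 0 -34 0 -51 40;0 0 0 -36 0 -65 40;0 0 0 -36 0 -80 40;0 0 0 -36 0 -95 40' && python3 steer.py '0 0 0 0 0 -12 40;0 0 0 0 0 -20 40;0 0 0 0 0 -25 40;0 0 0 0 0 -25 40'
python3 - <<'E'
from h import *
s=r.sense();print(s["time"],s["ft_force"],s["wrist_torque"],s["finger_gap"],s["grip_force"])
S=r.snapshot("side");w=r.snapshot("wrist");np.save("s4.npy",S,allow_pickle=True)
a=cv2.resize(S["pixels"][40:240,200:400],(600,600),interpolation=cv2.INTER_CUBIC)
cv2.imwrite("pics/s4.png",cv2.convertScaleAbs(a,alpha=1.6))
E
```

```text
time: 17.75
tool_pos: [497.4, 223.9, 115.1]
tcp_rot: [180.0, -0.0, 71.0]
ft_force: [-0.2, -1.2, -5.3]
finger_gap: 48.1
grip_force: 26.9
time: 18.75
tool_pos: [486.0, 190.6, 210.5]
tcp_rot: [180.0, -0.0, 71.0]
ft_force: [-1.2, 0.6, -7.8]
finger_gap: 47.5
grip_force: 27.3
time: 19.25
tool_pos: [486.0, 190.5, 234.4]
tcp_rot: [180.0, -0.0, 71.0]
ft_force: [-0.4, 0.5, -7.7]
finger_gap: 47.9
grip_force: 27.4
19.25 [-0.44678601  0.52957223 -7.72494418] [ 0.14382598 -0.02195786 -0.00880182] 47.892378033452 27.362380027770996
```

View pics/s4.png

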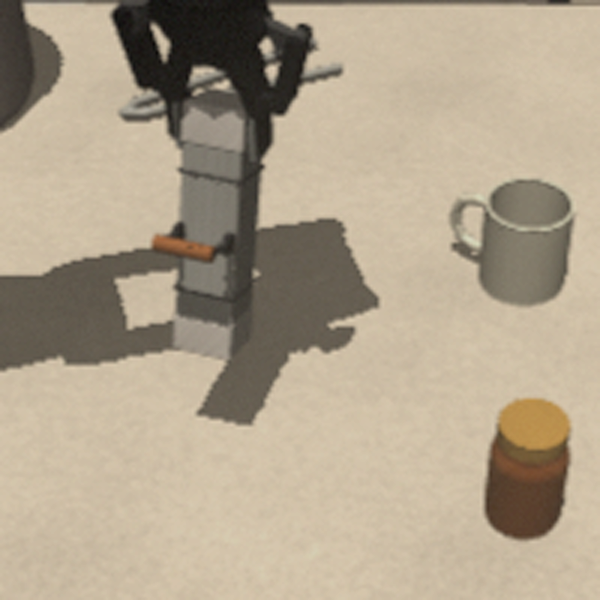

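The side crop shows the tin hanging from its light end, handle facing the side camera at (185,246), bottom at about (175–230,350) and clear of the counter. The wrist torque (0.14 Nm at 7.7 N) says it leans about 10° towards the handle side. I carry it over the board, then square it up.

```bash
python3 steer.py '0 0 0 -5 2 0 40;0 0 0 -17 6 0 40;0 0 0 -35 11 0 40;0 0 -1 -57 18 0 40;0 0 -2 -82 27 0 40;0 0 -3 -108 35 0 40;0 0 -4 -134 44 0 40;0 0 -5 -160 52 0 40' && python3 steer.py '0 0 -1.2 -24 11 0 40;0 0 -1.2 -50 22 0 40;0 0 -1.2 -76 32 0 40;0 0 -1.2 -102 43 0 40;0 0 -1.2 -126 53 0 40;0 0 -1.2 -146 62 0 40;0 0 -1.2 -162 69 0 40;0 0 -1.2 -172 74 0 40' && python3 steer.py '0 0 0 -3 2 0 40;0 0 0 -5 2 0 40;0 0 0 -5 2 0 40;0 0 0 -5 2 0 40'
python3 - <<'E'
from h import *
for i in range(4):
    s=r.sense();t=np.array(s["wrist_torque"]);F=-7.7;y=np.radians(s["tcp_rot"][2]);o=np.array([-t[1]/F,t[0]/F])*1000
    X=np.array([np.cos(y),np.sin(y)]);Y=np.array([np.sin(y),-np.cos(y)])
    print(s["tool_pos"],t,"com off toolx,tooly",o@X,o@Y);S=r.snapshot("side")
E
```

```text
time: 20.35
tool_pos: [482.5, 20.1, 234.3]
tcp_rot: [180.0, 0.0, 76.0]
ft_force: [0.1, -1.0, -7.3]
finger_gap: 47.8
grip_force: 27.7
time: 21.35
tool_pos: [513.2, -163.6, 234.2]
tcp_rot: [-180.0, -0.0, 77.2]
ft_force: [0.7, -0.3, -7.6]
finger_gap: 47.3
grip_force: 28.3
time: 21.85
tool_pos: [514.1, -167.4, 234.3]
tcp_rot: [-180.0, -0.0, 77.3]
ft_force: [0.2, 0.5, -7.1]
finger_gap: 47.8
grip_force: 28.3
[ 514.12233954 -167.390879    234.32242875] [ 0.13205241 -0.01909235 -0.01636798] com off toolx,tooly -17.27415544084868 1.3647517919812726
[ 514.10091422 -167.47081981  234.31904013] [ 0.17055458 -0.05101238 -0.00029712] com off toolx,tooly -23.065927278057185 -1.572738521239038
[ 514.11835097 -167.52098587  234.35312075] [ 0.1627574  -0.05200873  0.06340494] com off toolx,tooly -22.106949401040687 -1.9211781261744898
[ 514.12630938 -167.61601694  234.35321364] [ 0.16842173  0.01282442 -0.03805842] com off toolx,tooly -20.964801668640696 6.455773973259411
```

```bash
python3 steer.py '0 1 0 -0.5 -3 0 40;0 2 0 -1 -9 0 40;0 4 0 -2 -17 0 40;0 6 0 -3 -24 0 40;0 8 0 -3.5 -29 0 40;0 10 0 -3.7 -32 0 40;0 11 0 -3.7 -32 0 40;0 11 0 -3.7 -32 0 40' && python3 steer.py '0 0 0 0 0 0 40;0 0 0 0 0 0 40;0 0 0 0 0 0 40'
python3 - <<'E'
from h import *
for i in range(5):
    s=r.sense();t=np.array(s["wrist_torque"]);F=-7.7;y=np.radians(77.2);o=np.array([-t[1]/F,t[0]/F])*1000
    X=np.array([np.cos(y),np.sin(y)]);Y=np.array([np.sin(y),-np.cos(y)])
    print(s["tool_pos"],"com off",o@X,o@Y);S=r.snapshot("side")
np.save("s5.npy",S,allow_pickle=True);T=r.snapshot("top")
# where vertical lines run in the side picture at the tin
P=np.linalg.inv(S["pose"])
def pr(s,x):
    q=np.linalg.inv(s["pose"])@np.append(x,1);return s["cx"]-s["fx"]*q[0]/q[2],s["cy"]+s["fy"]*q[1]/q[2]
c=np.array(s["tool_pos"][:2]);
for dx,dy in((-24,-24),(24,-24),(24,24)):
    q=c+X*dy+np.array(Y)*dx
    print([np.round(pr(S,[*q,z]),1) for z in(80,270)])
a=cv2.resize(S["pixels"][130:380,200:400],(480,600),interpolation=cv2.INTER_CUBIC)
b=cv2.resize(T["pixels"][170:330,340:450],(320,465),interpolation=cv2.INTER_CUBIC);b=cv2.copyMakeBorder(b,0,135,0,0,0)
cv2.imwrite("pics/s5.png",cv2.convertScaleAbs(np.hstack([a,b]),alpha=1.6))
E
```

```text
time: 23.05
tool_pos: [482.1, -164.8, 234.2]
tcp_rot: [-180.0, -11.0, 77.2]
ft_force: [0.1, -0.1, -8.0]
finger_gap: 47.9
grip_force: 28.3
time: 23.42
tool_pos: [482.2, -164.2, 234.3]
tcp_rot: [180.0, -11.0, 77.2]
ft_force: [0.1, -1.1, -7.6]
finger_gap: 47.8
grip_force: 28.3
[ 482.19690441 -164.2129286   234.33226382] com off 34.51551781998942 3.552442765866889
[ 482.17441358 -164.22882122  234.34212219] com off 35.14997806934212 -0.04010149049614675
[ 482.13771819 -164.26216189  234.30350853] com off 34.17390378874674 2.7319470337731184
[ 482.12265663 -164.3211219   234.31866072] com off 29.198988613459118 -0.30649409282260276
[ 482.08958337 -164.33223442  234.30286014] com off 34.697712726698846 -0.1657646867604008
[array([249.5, 277.8]), array([236.1, 210.4])]
[array([274.5, 282.5]), array([266.1, 215.4])]
[array([281.4, 261.3]), array([274.7, 193.1])]
```

View pics/s5.png

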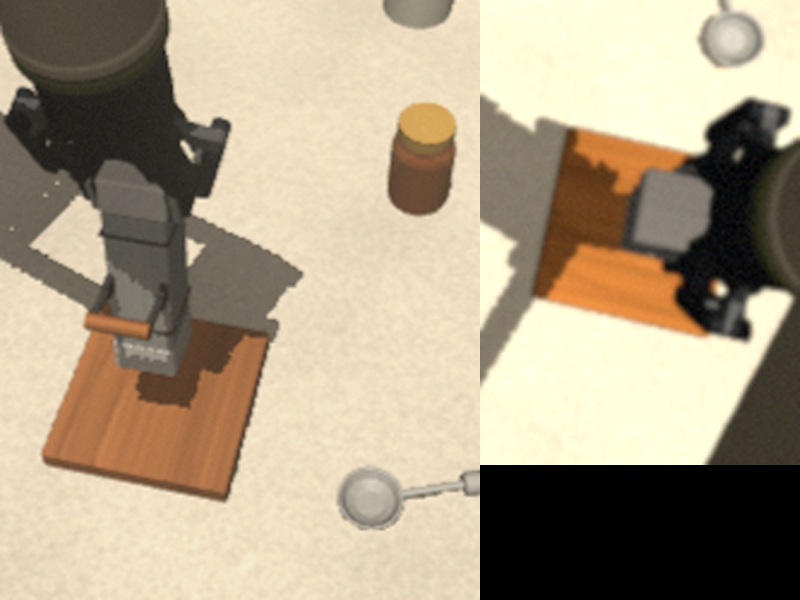

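The view shows the tin over the board: side-crop front bottom edge at (117,365)–(177,375), the top end under the fingers, and in the top crop the end face at (640–715,170–250) with a thin dark strip of the back face at 625–640. That strip is narrower than an upright tin would show, so I measure the lean numerically.

Run:
```python
from h import *
S=r.snapshot("side");T=r.snapshot("top");W=r.snapshot("wrist")
for n,s in zip("STW",(S,T,W)):np.save(n+"6.npy",s,allow_pickle=True)
def rb(s):p=cv2.GaussianBlur(s["pixels"],(3,3),0).astype(int);return p
p=rb(T);print("T row242",[(c,*p[242,c][[2,0]]) for c in range(376,424,2)])
p=rb(S);print("S col262",[(v,*p[v,262][[2,0]]) for v in range(262,298,2)])
p=rb(W);print("W col326",[(v,*p[v,326][[2,0]]) for v in range(60,400,7)])
print(np.round(W["pose"],3).tolist())
```

```text
T row242 [(376, np.int64(67), np.int64(18)), (378, np.int64(67), np.int64(18)), (380, np.int64(68), np.int64(18)), (382, np.int64(68), np.int64(19)), (384, np.int64(67), np.int64(17)), (386, np.int64(67), np.int64(17)), (388, np.int64(66), np.int64(18)), (390, np.int64(54), np.int64(25)), (392, np.int64(38), np.int64(33)), (394, np.int64(59), np.int64(52)), (396, np.int64(83), np.int64(73)), (398, np.int64(86), np.int64(76)), (400, np.int64(86), np.int64(76)), (402, np.int64(86), np.int64(75)), (404, np.int64(85), np.int64(75)), (406, np.int64(85), np.int64(75)), (408, np.int64(84), np.int64(74)), (410, np.int64(83), np.int64(74)), (412, np.int64(83), np.int64(74)), (414, np.int64(83), np.int64(74)), (416, np.int64(82), np.int64(73)), (418, np.int64(60), np.int64(53)), (420, np.int64(13), np.int64(12)), (422, np.int64(5), np.int64(5))]
S col262 [(262, np.int64(53), np.int64(45)), (264, np.int64(58), np.int64(36)), (266, np.int64(68), np.int64(34)), (268, np.int64(60), np.int64(34)), (270, np.int64(62), np.int64(41)), (272, np.int64(74), np.int64(62)), (274, np.int64(90), np.int64(77)
[... 1530 characters left out ...]
4(88), np.int64(77)), (291, np.int64(87), np.int64(76)), (298, np.int64(87), np.int64(76)), (305, np.int64(87), np.int64(75)), (312, np.int64(77), np.int64(67)), (319, np.int64(99), np.int64(43)), (326, np.int64(123), np.int64(54)), (333, np.int64(158), np.int64(136)), (340, np.int64(16), np.int64(13)), (347, np.int64(18), np.int64(15)), (354, np.int64(17), np.int64(14)), (361, np.int64(16), np.int64(14)), (368, np.int64(13), np.int64(12)), (375, np.int64(13), np.int64(12)), (382, np.int64(12), np.int64(11)), (389, np.int64(10), np.int64(9)), (396, np.int64(9), np.int64(9))]
[[0.975, 0.221, 0.024, 491.475], [-0.222, 0.969, 0.105, -119.53], [0.0, -0.107, 0.994, 390.141], [0.0, 0.0, 0.0, 1.0]]
```

Run:
```python
from h import *
S,T,W=[np.load(n+"6.npy",allow_pickle=True).item() for n in"STW"]
y=np.radians(77.2);X=np.array([np.cos(y),np.sin(y)]);t=np.array(r.sense()["tool_pos"]);g=t+[*(-23*np.sin(np.radians(11))*X),23*np.cos(np.radians(11))];print("grasp",g)
f=lambda s,p,z:round(float((plane(s,p,z)[:2]-g[:2])@X),1)
for z in(75,85):print("bottom back T",z,f(T,(390.3,242),z))
for z in(80,90,100):print("bottom front S",z,f(S,(262,285),z))
for z in(265,272,280):print("top back T,W",z,f(T,(394.5,242),z),f(W,(326,205.5),z),"top front T,W",f(T,(418.3,242),z),f(W,(326,313),z))
p=W["pixels"].astype(int);print([(v,p[v,326,2],p[v,326,0]) for v in range(200,212)],[(v,p[v,326,2],p[v,326,0]) for v in range(306,320)])
```

```text
grasp [ 481.10113201 -168.72636207  256.89449516]
bottom back T 75 10.4
bottom back T 85 12.0
bottom front S 80 -29.5
bottom front S 90 -35.2
bottom front S 100 -41.0
top back T,W 265 33.4 32.5 top front T,W -8.5 -18.5
top back T,W 272 34.6 33.5 top front T,W -6.8 -14.6
top back T,W 280 36.0 34.6 top front T,W -5.0 -10.2
[(200, np.int64(72), np.int64(33)), (201, np.int64(62), np.int64(32)), (202, np.int64(43), np.int64(33)), (203, np.int64(50), np.int64(44)), (204, np.int64(64), np.int64(54)), (205, np.int64(76), np.int64(65)), (206, np.int64(83), np.int64(71)), (207, np.int64(84), np.int64(72)), (208, np.int64(87), np.int64(75)), (209, np.int64(89), np.int64(77)), (210, np.int64(92), np.int64(80)), (211, np.int64(93), np.int64(82))] [(306, np.int64(86), np.int64(75)), (307, np.int64(86), np.int64(75)), (308, np.int64(88), np.int64(76)), (309, np.int64(86), np.int64(75)), (310, np.int64(85), np.int64(73)), (311, np.int64(84), np.int64(73)), (312, np.int64(80), np.int64(71)), (313, np.int64(64), np.int64(53)), (314, np.int64(56), np.int64(28)), (315, np.int64(71), np.int64(30)), (316, np.int64(82), np.int64(36)), (317, np.int64(87), np.int64(38)), (318, np.int64(93), np.int64(41)), (319, np.int64(99), np.int64(43))]
```

```bash
python3 steer.py '0 1 0 0.4 0 0 40;0 2.5 0 1 0 0 40;0 4.5 0 1.8 0 0 40;0 6 0 2.4 0 0 40;0 7 0 2.8 0 0 40;0 7 0 2.8 0 0 40;0 7 0 2.8 0 0 40;0 7 0 2.8 0 0 40'
cat > m.py <<'E'
from h import *
S,T,W=[r.snapshot(n) for n in("side","top","wrist")]
s=r.sense();th=np.radians(-s["tcp_rot"][1]);y=np.radians(s["tcp_rot"][2]);X=np.array([np.cos(y),np.sin(y)]);t=np.array(s["tool_pos"]);g=t+[*(-23*np.sin(th)*X),23*np.cos(th)];print(s["time"],"grasp",g,s["tcp_rot"],s["ft_force"])
f=lambda s,p,z:round(float((plane(s,p,z)[:2]-g[:2])@X),1)
def prof(s,a):return [(i,int(q[2]),int(q[0])) for i,q in a]
print("T",prof(T,[(c,T["pixels"][242,c]) for c in range(374,402)]))
print("W",prof(W,[(v,W["pixels"][v,326]) for v in range(150,236,2)]))
print("S",prof(S,[(v,S["pixels"][v,262]) for v in range(268,300,1)]))
zb=g[2]-172
print("castT cols",[(c,f(T,(c,242),zb),f(T,(c,242),g[2]+18)) for c in range(376,400,3)])
print("castW rows",[(v,f(W,(326,v),zb),f(W,(326,v),g[2]+18)) for v in range(160,236,10)])
print("castS rows",[(v,f(S,(262,v),zb)) for v in range(270,300,4)])
E
python3 m.py
```

```text
time: 24.88
tool_pos: [482.8, -161.6, 235.0]
tcp_rot: [180.0, -18.0, 77.2]
ft_force: [0.2, 0.8, -6.9]
finger_gap: 47.4
grip_force: 28.3
25.025 grasp [ 481.16884489 -168.52929151  256.78509521] [179.98807999 -17.99055335  77.23806946] [ 0.56056536 -0.01244489 -8.01190211]
T [(374, 67, 19), (375, 66, 16), (376, 66, 19), (377, 68, 19), (378, 67, 18), (379, 66, 21), (380, 62, 24), (381, 53, 32), (382, 49, 40), (383, 44, 40), (384, 36, 33), (385, 33, 31), (386, 34, 32), (387, 36, 32), (388, 33, 27), (389, 35, 33), (390, 32, 27), (391, 32, 27), (392, 36, 32), (393, 41, 37), (394, 45, 40), (395, 58, 51), (396, 72, 64), (397, 83, 73), (398, 85, 76), (399, 86, 75), (400, 86, 75), (401, 85, 75)]
W [(150, 92, 75), (152, 94, 77), (154, 95, 77), (156, 94, 77), (158, 93, 76), (160, 94, 78), (162, 92, 74), (164, 90, 74), (166, 92, 75), (168, 93, 76), (170, 93, 76), (172, 92, 75), (174, 93, 76), (176, 91, 75), (178, 79, 60), (180, 66, 32), (182, 70, 35), (184, 72, 36), (186, 73, 37), (188, 71, 36), (190, 73, 37), (192, 73, 35), (194, 72, 35), (196, 73, 38), (198, 72, 35), (200, 72, 35), (202, 52, 37
[... 479 characters left out ...]
, 24), (284, 55, 25), (285, 55, 26), (286, 56, 28), (287, 56, 26), (288, 56, 27), (289, 56, 27), (290, 57, 26), (291, 57, 27), (292, 57, 25), (293, 83, 35), (294, 119, 49), (295, 118, 47), (296, 118, 47), (297, 118, 49), (298, 117, 47), (299, 116, 46)]
castT cols [(376, 43.7, 67.1), (379, 37.0, 61.8), (382, 30.3, 56.6), (385, 23.6, 51.4), (388, 16.9, 46.2), (391, 10.2, 41.0), (394, 3.5, 35.8), (397, -3.2, 30.6)]
castW rows [(160, 78.3, 51.1), (170, 67.2, 46.8), (180, 56.1, 42.5), (190, 45.0, 38.2), (200, 34.0, 33.9), (210, 22.9, 29.6), (220, 11.9, 25.3), (230, 0.8, 21.0)]
castS rows [(270, -1.4), (274, -9.8), (278, -18.1), (282, -26.3), (286, -34.4), (290, -42.4), (294, -50.3), (298, -58.1)]
```

Upright now: the back face's bottom and top edges both cast to about +33 mm. I lower it, shifting 8 mm towards the board's middle.

```bash
python3 steer.py '0 0 0 -2 0 4 40;0 0 0 -5 0 10 40;0 0 0 -9 0 18 40;0 0 0 -13 0 27 40;0 0 0 -17 0 35 40;0 0 0 -21 0 43 40;0 0 0 -23.5 0 48 40;0 0 0 -24.6 0 49.8 40' && python3 steer.py '0 0 0 -0.3 0 1 40;0 0 0 -0.6 0 2 40;0 0 0 -0.9 0 3 40;0 0 0 -1.2 0 3.8 40;0 0 0 -1.4 0 4.4 40;0 0 0 -1.6 0 5 40;0 0 0 -1.6 0 5 40' && python3 m.py | grep -v cast[TW]
```

```text
time: 26.02
tool_pos: [480.7, -169.5, 179.4]
tcp_rot: [-180.0, -18.0, 77.2]
ft_force: [0.4, 0.4, -7.7]
finger_gap: 48.0
grip_force: 28.3
time: 26.9
tool_pos: [480.9, -169.5, 174.6]
tcp_rot: [-180.0, -18.0, 77.2]
ft_force: [0.9, -0.2, -7.0]
finger_gap: 47.7
grip_force: 28.3
27.05 grasp [ 479.35324161 -176.48169499  196.5430678 ] [179.9968808  -17.99941826  77.21677909] [ 0.2736876   0.46270295 -7.80389726]
T [(374, 66, 18), (375, 67, 18), (376, 66, 18), (377, 67, 15), (378, 66, 16), (379, 65, 18), (380, 62, 25), (381, 53, 33), (382, 45, 37), (383, 42, 37), (384, 32, 29), (385, 33, 29), (386, 35, 31), (387, 32, 29), (388, 33, 30), (389, 29, 28), (390, 32, 29), (391, 36, 32), (392, 41, 36), (393, 47, 41), (394, 60, 53), (395, 76, 67), (396, 82, 72), (397, 83, 74), (398, 83, 75), (399, 83, 74), (400, 82, 72), (401, 82, 73)]
W [(150, 93, 77), (152, 94, 78), (154, 96, 79), (156, 95, 78), (158, 95, 77), (160, 95, 78), (162, 96, 79), (164, 93, 76), (166, 84, 67), (168, 63, 32), (170, 73, 36), (172, 73, 36), (174, 74, 37), (176, 73, 37), (178, 75, 37), (180, 73, 36), (182, 73, 34), (184, 73, 
[... 278 characters left out ...]
2, 94, 83), (224, 94, 82), (226, 94, 83), (228, 93, 82), (230, 94, 83), (232, 94, 82), (234, 94, 83)]
S [(268, 52, 45), (269, 52, 46), (270, 55, 46), (271, 55, 47), (272, 54, 46), (273, 52, 45), (274, 53, 46), (275, 51, 43), (276, 54, 45), (277, 54, 46), (278, 55, 45), (279, 55, 47), (280, 53, 45), (281, 54, 46), (282, 47, 39), (283, 37, 30), (284, 52, 44), (285, 52, 41), (286, 44, 24), (287, 50, 23), (288, 57, 27), (289, 60, 27), (290, 61, 30), (291, 55, 26), (292, 54, 29), (293, 58, 43), (294, 65, 54), (295, 63, 51), (296, 57, 35), (297, 56, 26), (298, 57, 28), (299, 55, 25)]
castS rows [(270, 44.0), (274, 34.9), (278, 25.8), (282, 16.9), (286, 8.1), (290, -0.5), (294, -9.1), (298, -17.5)]
```

```bash
python3 steer.py '0 0 0 -0.2 0 0.5 40;0 0 0 -0.3 0 1 40;0 0 0 -0.5 0 1.5 40;0 0 0 -0.6 0 2 40;0 0 0 -0.6 0 2 40' | grep -E "tool|ft"; python3 steer.py '0 0 0 -0.2 0 0.5 40;0 0 0 -0.3 0 1 40;0 0 0 -0.3 0 1 40;0 0 0 -0.3 0 1 40'| grep -E "tool|ft"; python3 steer.py '0 0 0 -0.2 0 0.5 40;0 0 0 -0.3 0 1 40;0 0 0 -0.3 0 1 40;0 0 0 -0.3 0 1 40'| grep -E "tool|ft"
```

```text
tool_pos: [480.9, -169.5, 172.5]
ft_force: [-0.3, 0.0, -7.1]
tool_pos: [481.0, -169.5, 171.5]
ft_force: [0.7, -0.2, -6.0]
tool_pos: [481.1, -169.6, 171.5]
ft_force: [-5.6, -0.2, 5.9]
```

```bash
python3 steer.py '0 0 0 0.1 0 -0.3 48;0 0 0 0.1 0 -0.3 49;0 0 0 0.1 0 -0.3 50;0 0 0 0.1 0 -0.3 52;0 0 0 0.1 0 -0.3 56;0 0 0 0.1 0 -0.3 65;0 0 0 0.1 0 -0.3 85;0 0 0 0.1 0 -0.3 85' && python3 steer.py '0 0 0 0 0 0 85;0 0 0 0 0 -3 85;0 0 0 0 0 -10 85;0 0 0 0 0 -20 85;0 0 0 0 0 -35 85;0 0 0 0 0 -60 85;0 0 0 0 0 -90 85;0 0 0 0 0 -120 85' && python3 steer.py '0 0 0 0 0 -40 85;0 0 0 0 0 -80 85;0 0 0 0 0 -100 85;0 0 0 0 0 -100 85'
python3 - <<'E'
from h import *
S=r.snapshot("side");T=r.snapshot("top");W=r.snapshot("wrist")
for n,s in zip("STW",(S,T,W)):np.save(n+"9.npy",s,allow_pickle=True)
# grey-vs-board mask around the tin
for n,s,roi in(("T",T,(350,200,440,300)),("S",S,(220,150,320,345))):
    p=s["pixels"].astype(int);x0,y0,x1,y1=roi
    m=(((p[...,2]-p[...,0])<0.33*p[...,2])&(p[...,2]<115)&(p[...,2]>15)).astype(np.uint8);q=np.zeros_like(m);q[y0:y1,x0:x1]=m[y0:y1,x0:x1]
    for k in sorted(cv2.findContours(q,0,1)[0],key=cv2.contourArea)[-2:]:
        print(n,cv2.contourArea(k),cv2.boundingRect(k),cv2.approxPolyDP(k,3,True)[:,0].tolist())
for n,s,(x0,y0,x1,y1) in(("T",T,(372,222,432,270)),("S",S,(225,215,305,320))):
    print(n)
    for v in range(y0,y1,4):print(v,"".join("#" if b>.66*c else ("b" if c>30 else ".") for b,c in s["pixels"][v,x0:x1][:,[0,2]].astype(float)))
E
```

```text
time: 29.68
tool_pos: [480.9, -169.5, 170.8]
tcp_rot: [180.0, -18.0, 77.2]
ft_force: [0.1, -0.2, -0.4]
finger_gap: 85.0
grip_force: 0.0
time: 30.68
tool_pos: [472.6, -206.2, 286.9]
tcp_rot: [180.0, -18.0, 77.2]
ft_force: [-0.3, 0.3, -0.0]
finger_gap: 85.2
grip_force: 0.0
time: 31.18
tool_pos: [466.2, -236.8, 382.6]
tcp_rot: [179.8, -17.9, 77.2]
ft_force: [1.0, -0.6, -0.3]
finger_gap: 84.7
grip_force: 0.0
T 431.5 (350, 207, 41, 65) [[375, 207], [350, 234], [350, 245], [356, 240], [360, 248], [357, 271], [369, 214], [390, 217]]
T 820.0 (379, 231, 41, 29) [[382, 238], [380, 254], [415, 259], [418, 236], [397, 231]]
S 1549.5 (220, 150, 63, 42) [[220, 150], [220, 163], [250, 174], [261, 191], [278, 175], [282, 160], [278, 150]]
S 3301.5 (220, 206, 100, 94) [[220, 206], [220, 249], [243, 231], [250, 264], [244, 282], [250, 275], [254, 285], [267, 288], [264, 295], [255, 295], [277, 298], [283, 280], [281, 262], [311, 268], [307, 291], [314, 292], [319, 275], [278, 245], [276, 219], [260, 217], [248, 225]]
T
222 bbbbbbbbbbbbbbbbbbbbbbbbbbbbbbbbbbbbbbb#####################
226 bbbbbbbbbbbbbb
[... 2293 characters left out ...]
bbbbbbbbbbbbbbbbbbbb
291 ####bbbbbbbbbbbbbbbbbbbbbbbbbbbbbbbbbbbbbb#############bbbbbbbbbbbbbbbbbbbbbbbbb
295 ##bbbbbbbbbbbbbbbbbbbbbbbbbbbb########################bbbbbbbbbbbbbbbbbbbbbbbbbb
299 bbbbbbbbbbbbbbbbbbbbbbbbbbbbbbbbbbbbbbbbbbbbbbbbbb#bbbbbbbbbbbbbbbbbbbbbbbbbbbbb
303 bbbbbbbbbbbbbbbbbbbbbbbbbbbbbbbbbbbbbbbbbbbbbbbbbbbbbbbbbbbbbbbbbbbbbbbbbbbbbbb#
307 bbbbbbbbbbbbbbbbbbbbbbbbbbbbbbbbbbbbbbbbbbbbbbbbbbbbbbbbbbbbbbbbbbbbbbbbbbbbbb##
311 bbbbbbbbbbbbbbbbbbbbbbbbbbbbbbbbbbbbbbbbbbbbbbbbbbbbbbbbbbbbbbbbbbbbbbbbbbbbb###
315 bbbbbbbbbbbbbbbbbbbbbbbbbbbbbbbbbbbbbbbbbbbbbbbbbbbbbbbbbbbbbbbbbbbbbbbbbbb#####
319 bbbbbbbbbbbbbbbbbbbbbbbbbbbbbbbbbbbbbbbbbbbbbbbbbbbbbbbbbbbbbbbbbbbbbbbbbbb#####
```

```bash
python3 -c "
from bench import r
print(r.hand_in())"
```

```text
the job is handed in; nothing more can be done
None
```

I lifted the tin by its handle and saw the -y end dip, then stood it upright on the board, heavy end down, let go and handed the job in at about 31 s; the last pictures show the tin standing clear of the board's edges, and I never moved near the jar, mug or spoon.

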